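# Start the tap-nozzle soak: tip the nozzles in, open the safety cap

## Task

Closing clean of the beer taps: tip the four tap nozzles out of their tray into the soak pan and set the empty tray back down upright on the counter. Then open the cleaner bottle, whose red safety cap must be pushed down and, while down, turned counter-clockwise until it is free; lift the cap off and finish with the program still holding it in the gripper, level and right above the open bottle, roughly 5 to 10 cm clear of the neck, so that drips fall back in. The bottle and the pan stay standing on the counter, and the glass, the card tray and the bell are left alone.

Things in the scene. Friction and masses are not known exactly. Their poses are not given: they have to be found in the camera images.
- tray: sheet-steel nozzle tray, 130 mm (x) x 84 mm (y), walls 26 mm high, sheet 3 mm; origin at the centre of its underside, z up. Closed end at x = +65 mm; open mouth (no wall) at x = -65 mm, where the nozzles slide out once it is tipped down about 30 degrees; 50 empties it. About 0.34 kg with the nozzles, balancing near x = +16 mm
- tray_grip (a point): point on the tray's black grip bar, 66 mm over the underside at tray x = +15 mm; axes as the tray's. The bar runs straight along x from x = -22 to +70 mm above the closed half, 12 mm thick in y, 18 mm tall, free underneath (54 mm to the tray floor). Pinch it across y from above
- tray_mouth (a point): middle of the lower edge of the tray's open mouth (tray x = -65 mm, z = 0); axes as the tray's
- pan: soak pan, an open steel pan standing on the counter, outside 176 mm along its x and 108 mm along its y over the rim, 65 mm high, inside 158 x 90 mm, floor 3 mm; origin at the centre of its underside, z up; loose, 0.5 kg
- bottle: white cleaner bottle with a blue band, 84 mm diameter, standing loose on the counter, about 1.1 kg; origin at the centre of its underside, z up along its axis. Shoulder from 117 to 147 mm, neck 36 mm diameter with its open top at z = 180 mm, with three lugs that hold the cap
- cap: red ribbed push-and-turn safety cap, 57 mm diameter, 32.5 mm high, 50 g; origin at the centre of its lower rim, z up. Locked, its lower rim is 160 mm and its top 192.5 mm above the bottle's underside, and its x axis is along the bottle's (to a few degrees). Lifting or turning it while locked carries the bottle along
- cap_top (a point): centre of the cap's top, 32 mm over its rim. Pressing the cap down takes 10 N for 4 mm, 12 N for 6 mm (its stop). Only while pressed 4 mm or more can it turn: counter-clockwise from above. From 45 degrees (0.79 rad) of turn it is free to lift; an end stop is at 76 degrees (1.33 rad): 60 degrees (1.05 rad) is right
- nozzle_1: tap nozzle 1, dark steel, a tapered tube 31 mm high on a 26 mm collar, 30 g; origin at the centre of the collar's underside; starts standing in the tray
- nozzle_2: tap nozzle 2, dark steel, a tapered tube 31 mm high on a 26 mm collar, 30 g; origin at the centre of the collar's underside; starts standing in the tray
- nozzle_3: tap nozzle 3, dark steel, a tapered tube 31 mm high on a 26 mm collar, 30 g; origin at the centre of the collar's underside; starts standing in the tray
- nozzle_4: tap nozzle 4, dark steel, a tapered tube 31 mm high on a 26 mm collar, 30 g; origin at the centre of the collar's underside; starts standing in the tray
- beer_glass: tall clear beer glass, 69 mm diameter, 144 mm high, behind the work; origin at the centre of its underside; to be left alone. The fixed beer tower stands left of it, from x = 0.56 m and y = 0.15 m on, 0.46 m high
- loyalty_cards: black tray of loyalty cards, 64 x 96 x 30 mm, behind the work; origin at the centre of its underside; to be left alone
- service_bell: chrome counter bell, 84 mm diameter, 61 mm high, at the left; origin at the centre of its underside; to be left alone. Beyond it, left of y = 0.42 m, stands the glass display case, 0.31 m high above the counter, beside which the arm may start: rise before swinging in

How it is judged:
By the outcome, as a careful person would: the job done as asked, in the order asked, and still so for the second after the job is handed in, while the arm keeps its last pose, push and grip.
It also fails if it takes over 67 s, if anything falls off the work surface, if the arm or the gripper's body presses on something with over 40 N, if the wrist force passes 120 N, or if a joint passes its speed limit or range.

## Robot

A 7-joint arm with a two-finger parallel gripper is mounted at the origin on a cart in front of the work surface, level with it; the furniture and walls round the work are solid. World frame = base frame: x ahead of the robot, y to its left, z up, the work surface at z = 0. Lengths are in m, angles in rad, forces in N, time in s.
With the tool pointing down it reaches from about 0.35 to 0.9 m from the base axis. Payload 7.2 kg.
Tool frame: the origin (TCP) lies on the centre line of the jaws, within the pads' length; the fingertips stand 19 mm ahead of it and the grasp point (between the pads) is the TCP; z points along the fingers, y is the line along which they close (so a half turn about z gives the same grasp; the last joint's range is limited). The gripper opens to 85 mm and grips with 20 to 120 N. Pads are 22 mm wide; open, the fingers measure 114 mm over their backs; the gripper's body (76 mm by 85 mm) begins 54 mm behind the grasp point. The pads swing forward as they close: fully open they stand 13 mm farther back than shut.
Start: joints at [1.16, 0.411, -0.013, 1.596, 0.006, 1.134, -0.082], TCP at [0.21, -0.589, 0.25] pointing down, gripper open.
Joint ranges: [-2.95, 2.95], [-0.29, 1.99], [-1.47, 1.44], [0.14, 2.54], [-1.03, 4.17], [0.13, 1.85], [-2.86, 2.86]. Speed limits (rad/s): [2.39, 2.39, 3.01, 3.01, 3.14, 3.14, 3.14].

## Interface

Orientations are given as a 3x3 rotation matrix whose columns are the frame's x, y, z axes.
In Python, from rig import read_state, vision, order gives the robot as it stands. The module is installed in compiled form; this text tells all that it offers.
- The arm moves only by the tool jog_arm, called after "Call:" in YAML: its name, and indented under it one key for each argument. Schema: {"type":"object","properties":{"ticks":{"type":"array","items":{"type":"array","items":{"type":"array","items":{"type":"number"},"minItems":7,"maxItems":7},"minItems":1,"maxItems":5},"minItems":1,"maxItems":1},"clamp_n":{"type":"number"},"only":{"type":"string"},"quiet":{"type":"boolean"},"lines":{"type":"string"}},"required":["ticks"],"additionalProperties":false}. ticks is a list that holds a single list of rows (three levels of brackets), with 1 to 5 rows, each of 7 numbers: dx, dy, dz in shares of 0.8 m (1.0 is 0.8 m), then a rotation vector rx, ry, rz in fractions of the full range, 1 being pi/2 rad, then the finger opening in m; each row is the pose to reach, as a shift and turn from the pose commanded when the call began, along the tool's axes at that moment; what a row does not reach only later rows make up. A row lasts 1/8 s, in which the tool goes at most 0.0625 m and 0.188 rad, less where a joint would pass 70% of its speed; a pose out of reach is approached as far as the arm can. The fingers move at their own pace and stop on an object; clamp_n is the grip in N (left out, the last holds). Time passes only in rows, so rows that do not move let the fingers close. The tool returns the time, the measured TCP pose, the force, the opening and the grip force at its end. only (a regular expression) keeps the lines of the reply that match it, lines (a string "A,B") keeps lines A to B, and quiet returns only ok. No shift or turn number may pass 1 either way. Input that does not fit is refused with a message, and nothing moves.
- read_state(): the state, without advancing time (a new reading comes with each control period).
- vision.capture(name): name is "scene" or "top" or "wrist"; returns the picture (420x560x3 uint8, blue, green, red); there is no depth.
- vision.get_calibration(name): a dict with "fx", "fy", "cx", "cy" (pixels), "origin" and "attitude" of the camera in the world. Camera axes: x right, y up, looking along -z (the intrinsics and any distortion apply to the point x, -y, -z); pixel columns grow to the right and rows downward; lengths in m; the calibration is good to about 2 mm. A picture is of the moment at which its call begins: read the wrist's pose just before it. get_calibration takes no time and is no camera call; for the wrist camera it gives the pose at the moment of the call.
- order.sign_off(): hands the job in; it is judged then, once.
The state is a dict: "time": time; "qpos": joint angles; "dq": joint speeds; "joint_efforts": joint torques, N m; "tool_pos": TCP position; "eef_rot": TCP orientation; "ft_force": force on the tool from outside, world axes, zero at the start; "torque": the same for the moment, N m; "finger_gap": finger opening in m; "gripper_force": force on a finger pad.
Only numpy, scipy, OpenCV 4.12 (cv2) and the standard library are available. Lean on these libraries where they do the work, as an engineer would, in place of code of your own. Each camera call takes 0.05 s, during which the arm holds its last target. There are 200 camera calls.

## Working session

There is one attempt and no reset: what is moved stays moved. The work goes in short steps, Python scripts to look and compute and a tool call to move; the robot and the scene stay as the last step left them, time stands still between calls to the robot, and variables do not carry over. Pictures are saved under pics/ and viewed, at most 10 in all, crops included, and the job is handed in when it is done.

```bash
mkdir -p pics
```

Run:
```python
from rig import read_state, vision
import cv2,numpy as np
s=read_state();print(s['time'],s['tool_pos'],s['eef_rot'],s['ft_force'],s['finger_gap'])
for n in('scene','top'):
    im=vision.capture(n);cv2.imwrite(f'pics/{n}0.png',im);print(n,vision.get_calibration(n))
```

```text
0.0 [ 0.20990486 -0.58820876  0.24943716] [[ 9.41802384e-01  3.36166423e-01 -6.36295208e-04]
 [ 3.36167010e-01 -9.41801221e-01  1.48408052e-03]
 [-1.00365565e-04 -1.61161203e-03 -9.99998696e-01]] [ 1.15822327 -0.68740044  0.51355431] 0.08531273573718959
scene {'fx': 496.85858729487154, 'fy': 496.85858729487154, 'cx': 286.9852566699642, 'cy': 207.1204088234673, 'origin': array([-0.121383  ,  0.78044764,  0.69025676]), 'attitude': array([[-0.73391508,  0.35179928, -0.58103866],
       [-0.67915041, -0.36607714,  0.63619356],
       [ 0.01110747,  0.86152469,  0.50759416]])}
top {'fx': 518.6850324503599, 'fy': 518.6850324503599, 'cx': 274.1946416702826, 'cy': 211.056312737266, 'origin': array([0.48958899, 0.04844763, 1.45496034]), 'attitude': array([[ 2.44356091e-02,  9.99244363e-01, -3.02258796e-02],
       [-9.99699998e-01,  2.44751550e-02,  9.39007894e-04],
       [ 1.67808143e-03,  3.01938665e-02,  9.99542653e-01]])}
```

View pics/scene0.png

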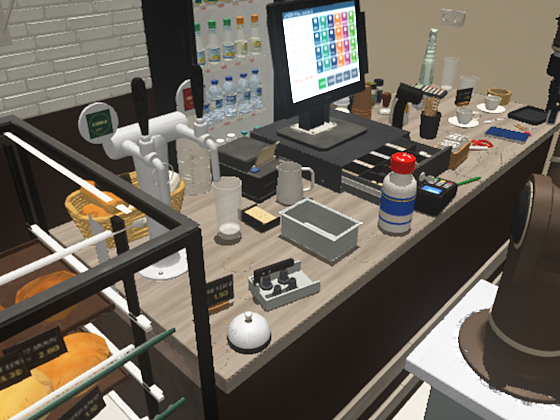

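View pics/top0.png

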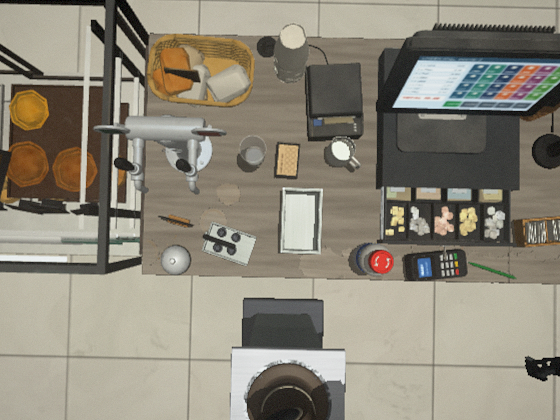

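The scene view shows the tray (285,283), pan (320,230), bottle with red cap (400,195) and bell (250,330). In the top view the tray is at (229,243), the pan at (301,220), the cap at (380,261) and the bell at (176,260). I'll enlarge both to get corners.

Run:
```python
import cv2
a=cv2.imread('pics/top0.png')[180:280,150:400];cv2.imwrite('pics/t1.png',cv2.resize(a,(800,320),interpolation=cv2.INTER_CUBIC))
a=cv2.imread('pics/scene0.png')[190:310,235:365];cv2.imwrite('pics/s1.png',cv2.resize(a,(650,600),interpolation=cv2.INTER_CUBIC))
```

```text
(no output)
```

View pics/t1.png

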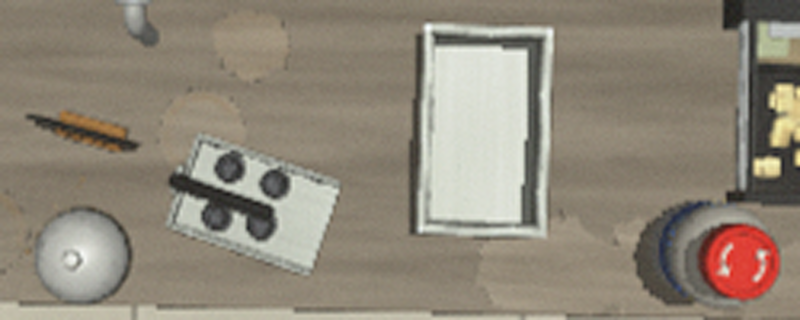

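View pics/s1.png

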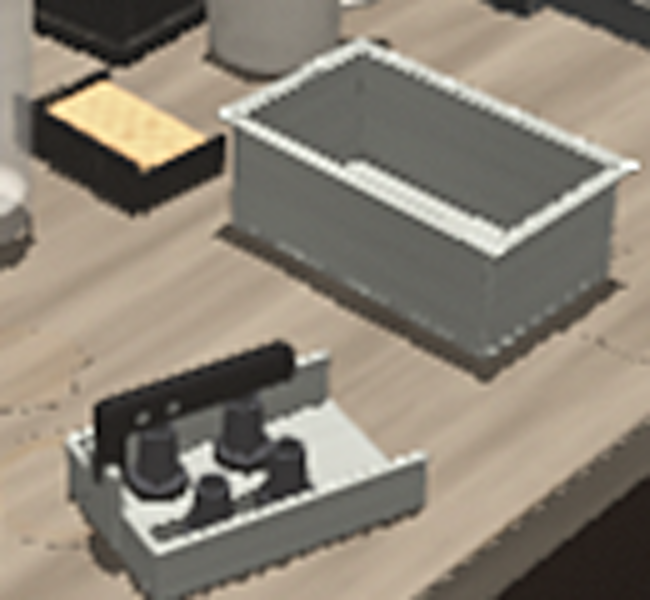

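Tray: the closed end points left (+y) and the mouth faces the pan. Crop pixels are: tray rim corners (200,134), (167,227), (340,183), (308,273), bar from (175,180) to (270,213), pan rim (425,24) to (547,237), and cap top (742,262).

Create h.py:
```python
import numpy as np
from rig import read_state, vision
from scipy.spatial.transform import Rotation as R
def ray(n,uv,z,c=None):
    c=c or vision.get_calibration(n)
    d=c['attitude']@np.array([(uv[0]-c['cx'])/c['fx'],-(uv[1]-c['cy'])/c['fy'],-1])
    o=c['origin'];return o+d*(z-o[2])/d[2]
def proj(n,p,c=None):
    c=c or vision.get_calibration(n);q=c['attitude'].T@(np.array(p)-c['origin'])
    return c['cx']-c['fx']*q[0]/q[2],c['cy']+c['fy']*q[1]/q[2]
def yawR(deg): # tool down, tool x at yaw
    return R.from_euler('z',deg,degrees=True).as_matrix()@np.diag([1.,-1,-1])
def go(p,Rt): # shift/turn in tool axes from measured pose
    s=read_state();A=s['eef_rot']
    print('t',s['time'],'d',np.round(A.T@(np.array(p)-s['tool_pos']),4),'rv',np.round(R.from_matrix(A.T@Rt).as_rotvec(),3))
```

Run:
```python
from h import *
T=lambda u,v,z:np.round(ray('top',(150+u/3.2-.3,180+v/3.2-.3),z),4)
S=lambda u,v,z:np.round(ray('scene',(235+u/5-.4,190+v/5-.4),z),4)
t=[T(*q,.026) for q in((200,134),(167,227),(308,273),(340,183))]
print('tray',*t,np.mean(t,0));print([np.linalg.norm(t[i]-t[i-1]) for i in range(4)])
print('bar',T(175,180,.075),T(270,213,.075))
p=[T(*q,.065) for q in((425,24),(553,28),(547,237),(415,232))]
print('pan',*p,np.mean(p,0));print([np.linalg.norm(p[i]-p[i-1]) for i in range(4)])
print('panS',S(360,40,.065),S(635,165,.065),S(497,255,.065),S(222,112,.065))
print('trayS',S(70,435,.026),S(155,550,.026),S(425,460,.026),'mouthbottom',S(425,510,0))
print('cap',T(742,262,.1925))
import cv2
for n,z in(('top',.1925),('scene',.19)):
    im=cv2.imread(f'pics/{n}0.png').astype(int);m=((im[...,2]>150)&(im[...,1]<70)).astype(np.uint8)
    k,l,st,c=cv2.connectedComponentsWithStats(m);i=1+st[1:,4].argmax();print(n,st[i],c[i],ray(n,c[i],z))
```

```text
tray [0.4996 0.2171 0.026 ] [0.4191 0.2432 0.026 ] [0.3826 0.1211 0.026 ] [0.4605 0.0956 0.026 ] [0.44045 0.16925 0.026  ]
[np.float64(0.12763643680391581), np.float64(0.08462540989560997), np.float64(0.12743884808016745), np.float64(0.08196743255708333)]
bar [0.4606 0.231  0.075 ] [0.4352 0.1514 0.075 ]
pan [0.5962 0.0264 0.065 ] [ 0.5955 -0.0811  0.065 ] [ 0.4204 -0.0798  0.065 ] [0.4219 0.0306 0.065 ] [ 0.5085   -0.025975  0.065   ]
[np.float64(0.17435059506637762), np.float64(0.10750227904560909), np.float64(0.17510482574732203), np.float64(0.11041018974714245)]
panS [ 0.5907 -0.0734  0.065 ] [ 0.4183 -0.0725  0.065 ] [0.4189 0.032  0.065 ] [0.5925 0.0275 0.065 ]
trayS [0.5002 0.218  0.026 ] [0.4224 0.245  0.026 ] [0.3801 0.1267 0.026 ] mouthbottom [0.3784 0.127  0.    ]
cap [ 0.4114 -0.2165  0.1925]
top [371 250  22  23 309] [381.60841424 261.35598706] [ 0.4119662 -0.2165344  0.1925   ]
scene [391 152  25  13 163] [402.96319018 157.53374233] [ 0.40969372 -0.21196573  0.19      ]
```

Both cameras agree to within a few mm: tray centre (0.4405, 0.170) with yaw about 72.5°, pan (0.507, −0.025), cap (0.411, −0.215). Next, approach above the grip bar.

Run:
```python
from h import *
go([.445,.1845,.25],yawR(72.5))
```

```text
t 0.1 d [ 4.812e-01 -6.488e-01  4.000e-04] rv [-0.001 -0.001 -0.923]
```

Careful with the scale: shifts go in shares of 0.8 m and turns go in shares of pi/2 rad. That gives: -0.24 m / 0.8 = -0.3, -0.192 m / 0.8 = -0.24, -0.36 rad / 1.5708 = -0.2292.

Call:
jog_arm:
  ticks:
    - [[0.0438,-0.06,-0.0125,0,0,-0.0573,0.085],[0.0875,-0.12,-0.025,0,0,-0.1146,0.085],[0.1313,-0.18,-0.0375,0,0,-0.1719,0.085],[0.175,-0.24,-0.0375,0,0,-0.2292,0.085],[0.2213,-0.3,-0.0375,0,0,-0.2865,0.085]]
  clamp_n: 60

```text
time: 0.72
tool_pos: [0.2962, -0.3012, 0.2803]
eef_rot: [[0.7, 0.714, 0.0], [0.714, -0.7, -0.0], [-0.0, 0.0, -1.0]]
ft_force: [1.7, 0.0, -0.1]
finger_gap: 0.085
gripper_force: 0.0
```

Run:
```python
from h import *
go([.445,.1845,.25],yawR(72.5))
print(read_state()['qpos'])
```

```text
t 0.725 d [ 0.451  -0.2337  0.0301] rv [ 0.    0.   -0.47]
[ 0.92026877  0.04456958 -0.24812412  1.99808283  0.01258705  1.10000828
 -0.108635  ]
```

Scaled: 0.27 m / 0.8 = 0.3375, -0.14 m / 0.8 = -0.175, -0.4 rad / 1.5708 = -0.2546.

Call:
jog_arm:
  ticks:
    - [[0.0675,-0.035,0,0,0,-0.0509,0.085],[0.135,-0.07,0,0,0,-0.1019,0.085],[0.2025,-0.105,0,0,0,-0.1528,0.085],[0.27,-0.14,0,0,0,-0.2037,0.085],[0.3375,-0.175,0,0,0,-0.2546,0.085]]

```text
time: 1.35
tool_pos: [0.3859, -0.0107, 0.2804]
eef_rot: [[0.367, 0.93, 0.001], [0.93, -0.367, -0.001], [-0.0, 0.001, -1.0]]
ft_force: [1.7, -0.1, -0.1]
finger_gap: 0.0849
gripper_force: 0.0
```

Run:
```python
from h import *
go([.445,.1845,.15],yawR(72.5))
print(read_state()['qpos'])
```

```text
t 1.35 d [ 0.2033 -0.0168  0.1303] rv [ 0.001  0.    -0.07 ]
[ 0.5568612  -0.00471861 -0.63787637  2.04669966 -0.0024029   1.09811485
 -0.45565751]
```

Scaled: 0.203 m / 0.8 = 0.2538, 0.15 m / 0.8 = 0.1875, -0.07 rad / 1.5708 = -0.0446.

Call:
jog_arm:
  ticks:
    - [[0.0625,-0.005,0.0375,0,0,-0.0127,0.085],[0.125,-0.01,0.075,0,0,-0.0318,0.085],[0.1875,-0.0163,0.1125,0,0,-0.0446,0.085],[0.2538,-0.0213,0.1625,0,0,-0.0446,0.085],[0.2538,-0.0213,0.1625,0,0,-0.0446,0.085]]

```text
time: 1.98
tool_pos: [0.4432, 0.186, 0.1472]
eef_rot: [[0.298, 0.955, -0.006], [0.955, -0.298, 0.002], [-0.0, -0.006, -1.0]]
ft_force: [-0.2, -0.6, -0.4]
finger_gap: 0.0851
gripper_force: 0.0
```

Run:
```python
from h import *
import cv2
c=vision.get_calibration('wrist');im=vision.capture('wrist');cv2.imwrite('pics/w1.png',im)
go([.445,.1845,.066],yawR(72.5))
for x in(-.022,.015,.070):
  p=np.array([.4405,.170,.075])+x*np.array([.3,.954,0]);print(x,proj('wrist',p,c))
```

```text
t 2.025 d [0.0006 0.0016 0.0823] rv [-0.004  0.001  0.001]
-0.022 (np.float64(279.3966465147668), np.float64(290.0747283219208))
0.015 (np.float64(279.74633899661376), np.float64(236.6857699674747))
0.07 (np.float64(280.34557209842404), np.float64(145.1984410201034))
```

View pics/w1.png

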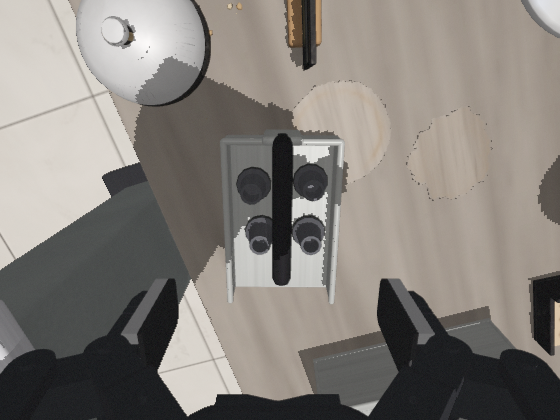

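The wrist view shows the bar centred at column 282, rows 133–285, against a prediction of 280, so it agrees to about 2 mm. Descend and grip.

Scaled: 0.082 m / 0.8 = 0.1025, 0.002 m / 0.8 = 0.0025.

Call:
jog_arm:
  ticks:
    - [[0.0025,0.0038,0.0563,0,0,0,0.085],[0.0038,0.0038,0.1025,0,0,0,0.085],[0.0038,0.0038,0.1025,0,0,0,0.085],[0.0038,0.0038,0.1025,0,0,0,0],[0.0038,0.0038,0.1025,0,0,0,0]]
  clamp_n: 80

```text
time: 2.65
tool_pos: [0.4499, 0.1843, 0.0701]
eef_rot: [[0.304, 0.953, 0.003], [0.953, -0.304, 0.001], [0.001, 0.003, -1.0]]
ft_force: [-0.0, -0.2, 0.6]
finger_gap: 0.0512
gripper_force: 0.0
```

Call:
jog_arm:
  ticks:
    - [[0,0,0,0,0,0,0],[0,0,0,0,0,0,0],[0,0,0,0,0,0,0]]
  clamp_n: 80

```text
time: 3.02
tool_pos: [0.4489, 0.1845, 0.069]
eef_rot: [[0.303, 0.953, 0.001], [0.953, -0.303, -0.0], [-0.0, 0.001, -1.0]]
ft_force: [-2.0, -1.8, 8.1]
finger_gap: 0.0104
gripper_force: 78.3
```

Scaled: -0.11 m / 0.8 = -0.1375, -0.07 m / 0.8 = -0.0875.

Call:
jog_arm:
  ticks:
    - [[0,0,-0.0375,0,0,0,0],[0,0,-0.0875,0,0,0,0],[0,0,-0.1375,0,0,0,0],[0,0,-0.1375,0,0,0,0]]
  clamp_n: 100

```text
time: 3.52
tool_pos: [0.45, 0.185, 0.1807]
eef_rot: [[0.303, 0.953, 0.005], [0.953, -0.303, 0.001], [0.003, 0.004, -1.0]]
ft_force: [0.4, 0.1, -4.0]
finger_gap: 0.0101
gripper_force: 98.1
```

Run:
```python
from h import *
go([.507,.088,.165],yawR(90));print(read_state()['qpos'])
```

```text
t 3.525 d [-0.0752  0.0837  0.0158] rv [ 0.004 -0.002 -0.308]
[ 0.14905357  0.353956   -0.77564183  1.96908884  0.30889371  0.93325422
 -1.08943804]
```

Scaled: 0.084 m / 0.8 = 0.105, -0.075 m / 0.8 = -0.0938, -0.308 rad / 1.5708 = -0.1961.

Call:
jog_arm:
  ticks:
    - [[-0.0313,0.035,0,0,0,-0.0637,0],[-0.0625,0.07,0,0,0,-0.1273,0],[-0.0938,0.105,0.0125,0,0,-0.1961,0],[-0.0938,0.105,0.02,0,0,-0.1961,0]]

```text
time: 4.03
tool_pos: [0.5063, 0.0836, 0.1599]
eef_rot: [[0.004, 1.0, -0.003], [1.0, -0.004, -0.002], [-0.002, -0.003, -1.0]]
ft_force: [-0.5, 1.2, -4.0]
finger_gap: 0.0105
gripper_force: 98.2
```

Run:
```python
from h import *
go([.507,.088,.165],yawR(90));print(read_state()['qpos'])
for th,p in((30,[.507,.041,.175]),(50,[.507,.003,.172])):
    go(p,R.from_euler('x',th,degrees=True).as_matrix()@yawR(90))
```

```text
t 4.025 d [ 0.0044  0.0006 -0.0051] rv [-0.003  0.002 -0.004]
[ 0.35827231  0.44012469 -0.78220029  1.92340882  0.38280652  0.93544432
 -0.61391976]
t 4.025 d [-0.0426  0.0008 -0.015 ] rv [-0.002  0.525 -0.005]
t 4.025 d [-0.0806  0.001  -0.012 ] rv [-0.001  0.874 -0.005]
```

Scaled: -0.08 m / 0.8 = -0.1, -0.06 m / 0.8 = -0.075, 0.874 rad / 1.5708 = 0.5564.

Call:
jog_arm:
  ticks:
    - [[-0.0163,0,-0.01,0,0.1082,0,0],[-0.0338,0,-0.0175,0,0.2165,0,0],[-0.0525,0,-0.02,0,0.331,0,0],[-0.075,0,-0.0188,0,0.4456,0,0],[-0.1,0,-0.015,0,0.5564,0,0]]

```text
time: 4.65
tool_pos: [0.5061, 0.0067, 0.174]
eef_rot: [[0.001, 1.0, 0.001], [0.638, -0.002, 0.77], [0.77, 0.0, -0.638]]
ft_force: [0.2, -0.1, -2.7]
finger_gap: 0.0101
gripper_force: 98.5
```

```bash
python3 -c "
from h import *
print(read_state()['qpos']);go([.507,.003,.172],R.from_euler('x',50,degrees=True).as_matrix()@yawR(90))"
```

```text
[ 1.12500935  0.86076349 -1.10570012  1.86688859 -0.14854024  0.96020094
  0.23993768]
t 4.65 d [-0.0039  0.0009 -0.0016] rv [ 0.001 -0.006 -0.001]
```

Tilt reached. Hold briefly, tip a bit further, then look.

Scaled: 0.1 rad / 1.5708 = 0.0637.

Call:
jog_arm:
  ticks:
    - [[0,0,0,0,0.0318,0,0],[0,0,0,0,0.0637,0,0],[0,0,0,0,0.0637,0,0],[0,0,0,0,0.0637,0,0],[0,0,0,0,0.0637,0,0]]

```text
time: 5.28
tool_pos: [0.506, 0.0081, 0.1745]
eef_rot: [[-0.001, 1.0, -0.001], [0.563, 0.001, 0.826], [0.826, 0.0, -0.563]]
ft_force: [0.1, 0.3, -2.3]
finger_gap: 0.0102
gripper_force: 98.6
```

Run:
```python
from h import *
import cv2
print(read_state()['ft_force'])
a=vision.capture('scene')[160:320,220:420];b=vision.capture('top')[170:270,230:355]
cv2.imwrite('pics/d1.png',np.hstack([cv2.resize(a,(400,320)),cv2.resize(b,(400,320))]))
```

```text
[ 0.09579299  0.26104431 -2.32995876]
```

View pics/d1.png

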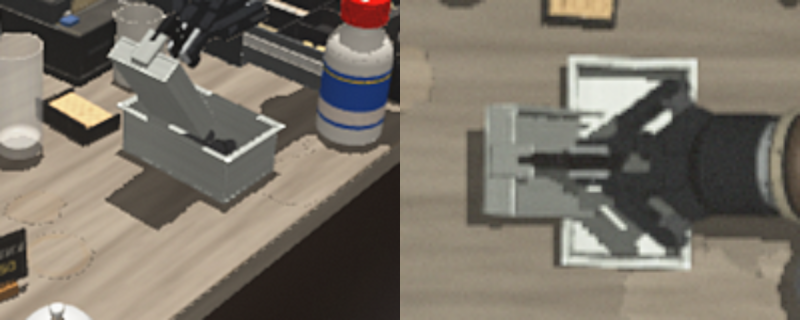

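The tray is tilted with its mouth inside the pan near (205,135), dark nozzles show inside the pan, and the wrist load fell by about 1.7 N. Raise and level it.

Scaled: 0.102 m / 0.8 = 0.1275, 0.05 m / 0.8 = 0.0625, -0.17 rad / 1.5708 = -0.1082.

Call:
jog_arm:
  ticks:
    - [[0.0313,0,-0.0213,0,0,0,0],[0.0625,0,-0.0425,0,0,0,0],[0.0825,0,0.0125,0,-0.1082,0,0],[0.1125,0,0.0438,0,-0.2228,0,0],[0.1275,0,0.0563,0,-0.331,0,0]]

```text
time: 6.0
tool_pos: [0.5052, 0.1044, 0.2346]
eef_rot: [[-0.003, 1.0, 0.001], [0.901, 0.002, 0.434], [0.434, 0.002, -0.901]]
ft_force: [0.6, -0.7, -3.7]
finger_gap: 0.0102
gripper_force: 98.4
```

Run:
```python
from h import *
go([.46,.16,.2],yawR(80));print(read_state()['qpos'])
```

```text
t 6.0 d [ 0.0352 -0.0452  0.0553] rv [-0.038 -0.448  0.174]
[ 0.80058503  0.46107959 -1.05335708  1.88844093 -0.05418808  0.92386182
 -0.15261164]
```

Scaled: 0.055 m / 0.8 = 0.0688, -0.045 m / 0.8 = -0.0563, -0.448 rad / 1.5708 = -0.2852.

Call:
jog_arm:
  ticks:
    - [[0.015,-0.0188,0.0225,-0.0064,-0.0955,0.0382,0],[0.03,-0.0375,0.045,-0.0159,-0.191,0.0764,0],[0.0438,-0.0563,0.0688,-0.0242,-0.2852,0.1108,0],[0.0438,-0.0563,0.0688,-0.0242,-0.2852,0.1108,0]]

```text
time: 6.5
tool_pos: [0.4576, 0.1654, 0.2]
eef_rot: [[0.162, 0.987, -0.001], [0.987, -0.162, 0.005], [0.005, -0.002, -1.0]]
ft_force: [0.9, 0.1, -2.3]
finger_gap: 0.0097
gripper_force: 98.4
```

Run:
```python
from h import *
import cv2
print(read_state()['ft_force'])
a=vision.capture('scene')[160:320,220:420];b=vision.capture('top')[170:270,200:325]
cv2.imwrite('pics/d2.png',np.hstack([cv2.resize(a,(400,320)),cv2.resize(b,(400,320))]))
go([.449,.1845,.080],yawR(72.5));print(read_state()['qpos'])
```

```text
[ 0.85274817  0.09559402 -2.28381238]
t 6.6 d [ 0.0221 -0.0149  0.1197] rv [-0.003 -0.005  0.134]
[ 0.24162758  0.3386782  -0.81110181  1.94315188  0.2876937   0.97850744
 -0.87475338]
```

View pics/d2.png

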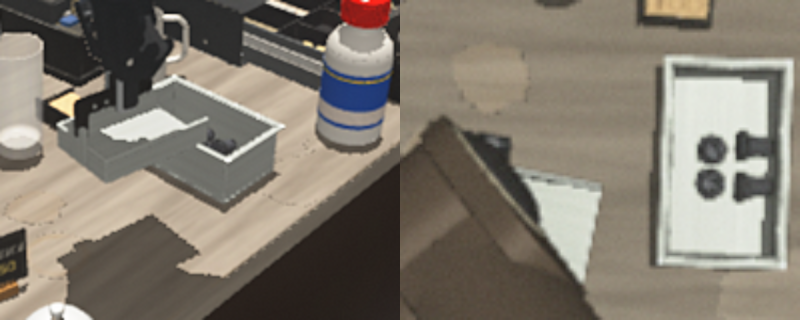

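The top view shows all four nozzles in the pan (around (730,168)) and the tray empty. Set the tray back where it started.

Scaled: 0.1305 m / 0.8 = 0.1631, 0.127 m / 0.8 = 0.1588, 0.07 rad / 1.5708 = 0.0446.

Call:
jog_arm:
  ticks:
    - [[0.0125,-0.0088,0.0563,0,0,0.0446,0],[0.0275,-0.0188,0.1125,0,-0.0025,0.0853,0],[0.0275,-0.0188,0.1463,0,-0.0025,0.0853,0],[0.0275,-0.0188,0.1588,0,-0.0025,0.0853,0],[0.0275,-0.0188,0.1631,0,-0.0025,0.0853,0]]

```text
time: 7.22
tool_pos: [0.4505, 0.1811, 0.069]
eef_rot: [[0.308, 0.951, -0.003], [0.951, -0.308, 0.001], [0.0, -0.003, -1.0]]
ft_force: [-10.1, -7.8, 32.3]
finger_gap: 0.0099
gripper_force: 103.8
```

Scaled: -0.002 m / 0.8 = -0.0025.

Call:
jog_arm:
  ticks:
    - [[0,0,-0.0025,0,0,0,0],[0,0,-0.0025,0,0,0,0.085],[0,0,-0.0025,0,0,0,0.085],[0,0,-0.0025,0,0,0,0.085],[0,0,-0.0025,0,0,0,0.085]]
  clamp_n: 60

```text
time: 7.85
tool_pos: [0.45, 0.1826, 0.0711]
eef_rot: [[0.306, 0.952, -0.002], [0.952, -0.306, 0.001], [0.0, -0.003, -1.0]]
ft_force: [0.7, -0.9, -0.5]
finger_gap: 0.0812
gripper_force: 0.0
```

Call:
jog_arm:
  ticks:
    - [[0,0,0,0,0,0,0.085],[0,0,0,0,0,0,0.085],[0,0,-0.0625,0,0,0,0.085],[0,0,-0.1375,0,0,0,0.085],[0,0,-0.2,0,0,0,0.085]]

```text
time: 8.48
tool_pos: [0.4503, 0.1826, 0.233]
eef_rot: [[0.305, 0.952, -0.002], [0.952, -0.305, 0.002], [0.001, -0.003, -1.0]]
ft_force: [1.1, -0.4, 0.5]
finger_gap: 0.0848
gripper_force: 0.0
```

Run:
```python
from h import *
go([.411,-.2155,.27],yawR(0));go([.411,-.2155,.27],yawR(45));print(read_state()['qpos'])
```

```text
t 8.475 d [-0.3911  0.084  -0.0376] rv [-3.000e-03  1.000e-03  1.261e+00]
t 8.475 d [-0.3911  0.084  -0.0376] rv [-0.003 -0.     0.475]
[ 0.20183356  0.29258733 -0.81491131  1.904634    0.24192575  1.0470667
 -1.02449961]
```

Scaled: -0.28 m / 0.8 = -0.35, -0.16 m / 0.8 = -0.2, 0.36 rad / 1.5708 = 0.2292.

Call:
jog_arm:
  ticks:
    - [[-0.0625,0.0125,-0.0375,0,0,0.0764,0.085],[-0.1313,0.0275,-0.05,0,0,0.1528,0.085],[-0.2,0.0425,-0.05,0,0,0.2292,0.085],[-0.275,0.0575,-0.05,0,0,0.3056,0.085],[-0.35,0.075,-0.05,0,0,0.382,0.085]]

```text
time: 9.1
tool_pos: [0.4215, -0.1045, 0.2711]
eef_rot: [[0.792, 0.61, -0.002], [0.61, -0.792, 0.0], [-0.001, -0.001, -1.0]]
ft_force: [1.0, -0.4, -0.2]
finger_gap: 0.0848
gripper_force: 0.0
```

Run:
```python
from h import *
go([.411,-.2155,.25],yawR(30));print(read_state()['qpos'])
```

```text
t 9.1 d [-0.076   0.0816  0.021 ] rv [-0.001  0.001  0.133]
[ 0.66662483  0.1024199  -0.56769178  1.97089114  0.06190484  1.08678855
 -0.84184397]
```

Scaled: 0.082 m / 0.8 = 0.1025, -0.076 m / 0.8 = -0.095, 0.133 rad / 1.5708 = 0.0847.

Call:
jog_arm:
  ticks:
    - [[-0.0475,0.0513,0,0,0,0.0382,0.085],[-0.095,0.1025,0.0125,0,0,0.0847,0.085],[-0.095,0.1025,0.0263,0,0,0.0847,0.085],[-0.095,0.1025,0.0263,0,0,0.0847,0.085]]

```text
time: 9.6
tool_pos: [0.4117, -0.2132, 0.2487]
eef_rot: [[0.864, 0.504, -0.004], [0.504, -0.864, 0.003], [-0.002, -0.004, -1.0]]
ft_force: [0.2, 0.6, 0.4]
finger_gap: 0.0851
gripper_force: 0.0
```

Run:
```python
from h import *
import cv2
c=vision.get_calibration('wrist');im=vision.capture('wrist');cv2.imwrite('pics/w2.png',im)
def red(im):
    im=im.astype(int);m=((im[...,2]>130)&(im[...,1]<80)&(im[...,0]<80)).astype(np.uint8)
    k,l,st,ce=cv2.connectedComponentsWithStats(m);i=1+st[1:,4].argmax();return st[i],ce[i]
st,ce=red(im);print(st,ce,ray('wrist',ce,.19,c),'pred',proj('wrist',[.411,-.2155,.1925],c))
im=vision.capture('top');st,ce=red(im);print(st,ce,ray('top',ce,.1925))
go([.411,-.2155,.182],yawR(30))
```

```text
[281 272  40  19 353] [299.45609065 280.73087819] [ 0.39868844 -0.23617539  0.19      ] pred (np.float64(279.7469964701124), np.float64(250.0585315928505))
[377 250   8   4  20] [380.9 251.3] [ 0.43629874 -0.21436945  0.1925    ]
t 9.7 d [-0.0027  0.0018  0.0678] rv [-0.003  0.002  0.006]
```

View pics/w2.png

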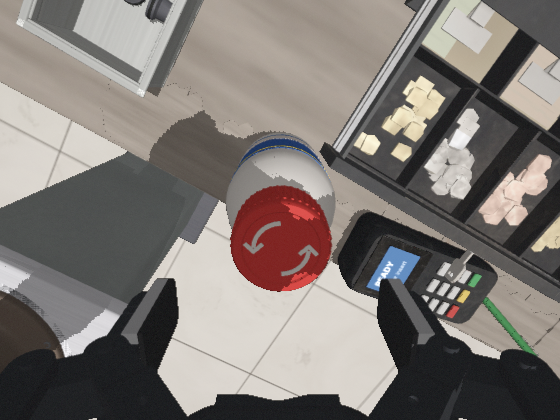

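The cap top is centred near (281,246), against a prediction of (280,250), so it agrees to about 2 mm. Descend and grip the cap.

Scaled: 0.0715 m / 0.8 = 0.0894, 0.06 m / 0.8 = 0.075.

Call:
jog_arm:
  ticks:
    - [[0,0.0038,0.0438,0,0,0,0.085],[0,0.0038,0.075,0,0,0,0.085],[0,0.0038,0.0894,0,0,0,0.085],[0,0.0038,0.0894,0,0,0,0.05],[0,0.0038,0.0894,0,0,0,0.05]]
  clamp_n: 80

```text
time: 10.32
tool_pos: [0.4142, -0.2161, 0.1792]
eef_rot: [[0.864, 0.504, -0.002], [0.504, -0.864, 0.001], [-0.001, -0.002, -1.0]]
ft_force: [-1.3, 3.6, 6.4]
finger_gap: 0.0559
gripper_force: 84.5
```

Call:
jog_arm:
  ticks:
    - [[0,0,0,0,0,0,0.04],[0,0,0,0,0,0,0.04],[0,0,0,0,0,0,0.04]]
  clamp_n: 80

```text
time: 10.7
tool_pos: [0.4141, -0.2162, 0.1793]
eef_rot: [[0.864, 0.503, -0.001], [0.503, -0.864, 0.001], [-0.001, -0.001, -1.0]]
ft_force: [-1.4, 3.6, 5.4]
finger_gap: 0.0555
gripper_force: 84.5
```

Scaled: 0.006 m / 0.8 = 0.0075, 0.004 m / 0.8 = 0.005.

Call:
jog_arm:
  ticks:
    - [[0,0,0.0025,0,0,0,0.04],[0,0,0.005,0,0,0,0.04],[0,0,0.0075,0,0,0,0.04],[0,0,0.0075,0,0,0,0.04]]

```text
time: 11.2
tool_pos: [0.4143, -0.2161, 0.1738]
eef_rot: [[0.864, 0.503, -0.001], [0.503, -0.864, 0.0], [-0.001, -0.001, -1.0]]
ft_force: [-2.5, 3.9, 11.8]
finger_gap: 0.0559
gripper_force: 85.2
```

Scaled: 0.001 m / 0.8 = 0.0013, -0.6 rad / 1.5708 = -0.382.

Call:
jog_arm:
  ticks:
    - [[0,0,0.0013,0,0,0,0.04],[0,0,0.0013,0,0,-0.0955,0.04],[0,0,0.0013,0,0,-0.191,0.04],[0,0,0.0013,0,0,-0.2865,0.04],[0,0,0.0013,0,0,-0.382,0.04]]

```text
time: 11.82
tool_pos: [0.4142, -0.2172, 0.1732]
eef_rot: [[0.425, 0.905, -0.001], [0.905, -0.425, -0.001], [-0.002, -0.0, -1.0]]
ft_force: [-4.6, 0.9, 13.1]
finger_gap: 0.0556
gripper_force: 85.8
```

Call:
jog_arm:
  ticks:
    - [[0,0,0,0,0,-0.0955,0.04],[0,0,0,0,0,-0.191,0.04],[0,0,0,0,0,-0.2928,0.04],[0,0,0,0,0,-0.2928,0.04]]

```text
time: 12.32
tool_pos: [0.4141, -0.218, 0.1731]
eef_rot: [[-0.018, 1.0, -0.001], [1.0, 0.018, -0.002], [-0.002, -0.001, -1.0]]
ft_force: [-3.5, -0.7, 15.0]
finger_gap: 0.0555
gripper_force: 85.8
```

Run:
```python
from h import *
import cv2
print(read_state()['torque'],read_state()['qpos'])
im=vision.capture('scene')[130:250,360:440];cv2.imwrite('pics/c1.png',cv2.resize(im,(320,480)))
```

```text
[-0.16515902  0.91020475  0.15066841] [ 0.92745588  0.30454704 -0.64686579  2.02015077  0.23765384  0.88989699
  0.16932517]
```

Scaled: -0.012 m / 0.8 = -0.015, -0.009 m / 0.8 = -0.0113.

Call:
jog_arm:
  ticks:
    - [[0,0,-0.0038,0,0,0,0.04],[0,0,-0.0075,0,0,0,0.04],[0,0,-0.0113,0,0,0,0.04],[0,0,-0.015,0,0,0,0.04],[0,0,-0.015,0,0,0,0.04]]

```text
time: 13.0
tool_pos: [0.4134, -0.2167, 0.1832]
eef_rot: [[-0.016, 1.0, -0.003], [1.0, 0.016, 0.001], [0.001, -0.003, -1.0]]
ft_force: [-0.9, -2.6, 1.0]
finger_gap: 0.0555
gripper_force: 84.9
```

Scaled: -0.086 m / 0.8 = -0.1075, -0.065 m / 0.8 = -0.0813.

Call:
jog_arm:
  ticks:
    - [[0,0,-0.0125,0,0,0,0.04],[0,0,-0.025,0,0,0,0.04],[0,0,-0.05,0,0,0,0.04],[0,0,-0.0813,0,0,0,0.04],[0,0,-0.1075,0,0,0,0.04]]

```text
time: 13.62
tool_pos: [0.4143, -0.2161, 0.2708]
eef_rot: [[-0.017, 1.0, -0.001], [1.0, 0.017, 0.001], [0.001, -0.001, -1.0]]
ft_force: [-0.1, -0.1, -0.6]
finger_gap: 0.0559
gripper_force: 84.7
```

Call:
jog_arm:
  ticks:
    - [[0,0,0,0,0,0,0.04],[0,0,0,0,0,0,0.04]]

```text
time: 13.88
tool_pos: [0.4136, -0.2164, 0.2687]
eef_rot: [[-0.017, 1.0, -0.003], [1.0, 0.017, 0.001], [0.001, -0.003, -1.0]]
ft_force: [0.4, 0.5, -0.9]
finger_gap: 0.0554
gripper_force: 84.7
```

Run:
```python
from h import *
import cv2
a=vision.capture('scene')[100:260,340:440];b=vision.capture('top')[170:310,290:430]
cv2.imwrite('pics/c2.png',np.hstack([cv2.resize(a,(350,560)),cv2.resize(b,(440,560))]))
for z,r in((.18,.018),(.25,.0285)): print(z,[np.round(proj(n,[.412,-.2155,z])) for n in('scene','top')])
```

```text
0.18 [array([402., 161.]), array([380., 261.])]
0.25 [array([406., 133.]), array([386., 263.])]
```

View pics/c2.png

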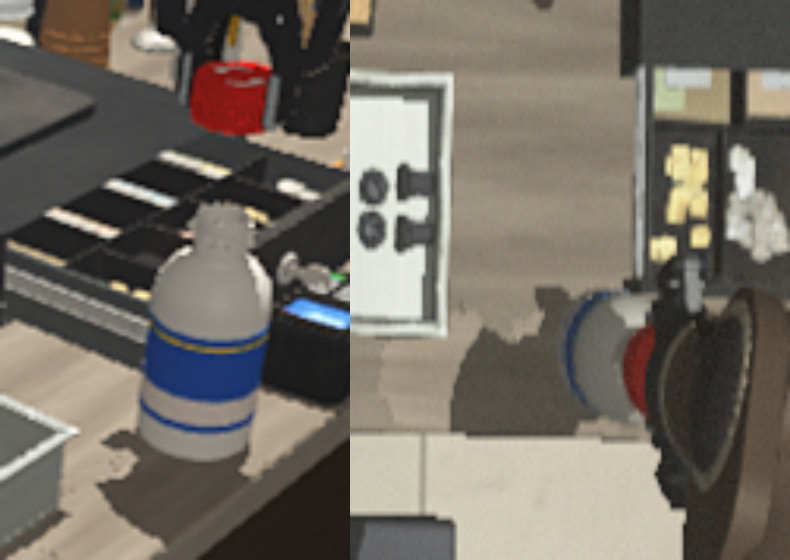

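The cap is held level above the open neck (crop (222,208)), about 6–7 cm clear, and the bottle and pan are standing. One last look at the tray.

Run:
```python
from h import *
import cv2
a=vision.capture('scene')[190:350,200:420];cv2.imwrite('pics/e.png',cv2.resize(a,(770,560)))
```

```text
(no output)
```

View pics/e.png

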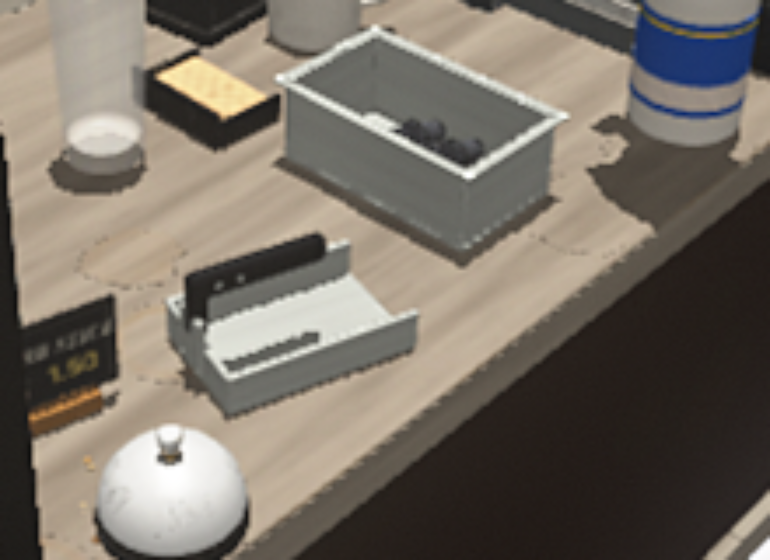

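The tray stands upright and empty at (290,330), with only the bar's shadow on its floor. The nozzles are in the pan at (440,140), and the bell, card tray and glass look undisturbed.

```bash
python3 -c "
from rig import order
print(order.sign_off())"
```

```text
the job is handed in; nothing more can be done
None
```

Job handed in at about 14 s of the 67 s allowed: all four nozzles are in the soak pan, the empty tray is upright on the counter, and the gripper is holding the cap level about 6–7 cm above the open bottle.

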